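# Vacuum out the dryer's lint-filter housing

## Robot

A 7-joint arm with a two-finger parallel gripper is mounted at the origin on a cart in front of the work surface, level with it; the furniture and walls round the work are solid. World frame = base frame: x ahead of the robot, y to its left, z up, the work surface at z = 0. Lengths are in m, angles in rad, forces in N, time in s.
With the tool pointing down it reaches from about 0.4 to 0.875 m from the base axis. Payload 19.3 kg.
Tool frame: the origin (TCP) lies on the centre line of the jaws, within the pads' length; the fingertips stand 14 mm ahead of it and the grasp point (between the pads) lies 5 mm behind it; y points along the fingers, x is the direction in which the jaws open and shut, and the axes are right-handed (so a half turn about y gives the same grasp; the last joint's range is limited). The gripper opens to 85 mm and grips with 20 to 120 N. Pads are 22 mm wide; open, the fingers measure 114 mm over their backs; the gripper's body (76 mm by 85 mm) begins 54 mm behind the grasp point. The pads swing forward as they close: fully open they stand 13 mm farther back than shut.
Start: joints at [-1.266, 0.521, -0.036, 1.599, 0.021, 1.021, -0.113], TCP at [0.229, 0.582, 0.245] pointing down, gripper open.
Joint ranges: [-2.91, 2.91], [-0.3, 2.13], [-1.5, 1.42], [0.17, 2.43], [-1.26, 4.41], [0.16, 1.93], [-2.52, 2.52]. Speed limits (rad/s): [1.89, 1.89, 2.39, 2.39, 3.01, 3.01, 3.01].

## Interface

Orientations are given as [roll, pitch, yaw] about the fixed x, y, z axes, in that order (R = Rz(yaw) Ry(pitch) Rx(roll)).
In Python, from workcell import monitor, grab_frame, workorder gives the robot as it stands.
- The arm moves only by the tool drive_tool, never from a script. Its argument "steps" is one flat list of numbers, 5 for each row, row after row: the finger opening in mm, from 0 to 85.4, then the shift along the world's x, y, z in mm, then the turn about the world's z in degrees. In form: [fingers, tx, ty, tz, twist, fingers, tx, ty, tz, twist, ...]. A call has exactly 5 rows; each row shifts and turns the commanded pose from where the row before left it; what a row does not reach is not made up. A row lasts 1/12 s, in which the tool goes at most 41.7 mm and 7.16 degrees, less where a joint would pass 70% of its speed; a pose out of reach is approached as far as the arm can. A call is refused whole if a number of a shift passes 41.7 or a number of a turn 7.16, either way. A call with a gripper value outside its range is refused whole. The fingers move at their own pace and stop on an object; "grip_force" is the grip in N (left out, the last holds). Time passes only in rows, so rows that do not move let the fingers close, or fill a call up. It gives the time, the measured TCP pose, the force and the opening at its end, in the units of the state.
- monitor.observe(): the state, without advancing time (a new reading comes with each control period).
- grab_frame(name): name is "scene" or "top"; returns a dict with "frame" (400x640x3 uint8, red, green, blue), "vertical_fov" (degrees; the focal length in pixels is half the picture's height over the tangent of half this angle, whatever the lens; pixels are square), "cx", "cy" (the principal point, pixels), "xyz" and "orientation" of the camera in the world. Camera axes: x right, y down, z forward; pixel columns grow to the right and rows downward; lengths in m; the calibration is good to about 2 mm. A picture is of the moment at which its call begins. There is no depth.
- workorder.job_done(): hands the job in, once; it reports no verdict.
The state is a dict: "clock": time; "qpos": joint angles; "qd": joint speeds; "joint_efforts": joint torques, N m; "position": TCP position; "tool_rot": TCP orientation; "force": force on the tool from outside, world axes, zero at the start; "moment": the same for the moment, N m; "grip_width": finger opening in m.
Only numpy, scipy, OpenCV 4.12 (cv2) and the standard library are available. Lean on these libraries where they do the work, as an engineer would, in place of code of your own. Each camera call takes 0.05 s, during which the arm holds its last target. There are 200 camera calls.

## Task

Lift the hand vacuum straight up out of its charging dock and lower its thin black nozzle into the narrow filter slot on top of the lint housing, so that more than half of the nozzle's length is inside but the wider shoulder above it is still clear of the housing's top plate. Finish while still holding the vacuum there, upright, still and hanging in the gripper rather than leaning hard on the housing; do not shove the housing out of place or knock the other things about.

Things in the scene. Friction and masses are not known exactly. Their poses are not given: they have to be found in the camera images.
- vac: Loose hand vacuum, about 0.36 kg, 184 mm tall, nozzle down. Origin: centre of nozzle tip; z up it, x thin, y wide side; same after a half turn. Nozzle z 0-75, 12 (x) by 46 mm (y), tapering to 9 thick in the last 20 mm; shoulder 24x50 from z 75, 34x53 from 82; clear dust cup 42x54, z 88-126; white flat-sided handle 40 (x) by 52, z 126-181; cap to 184. Grasp: close along x on the handle, z 150.
- dock: White charging dock, fixed: tower 58 (x) x 70 (y), 108 mm high, foot 104 x 112 x 10. Origin: centre of underside, z up; axes as the docked vacuum's. Fitted cavity, open on top: recess 46 x 58, 18 deep, for the dust cup, then pocket 17 x 51 for the nozzle. The vacuum's shoulder rests on the recess floor, its tip 15 mm above the dryer; it must rise 93 mm straight up to be clear.
- housing: Lint-filter housing out of the dryer, loose, 1.4 kg: grey duct box 105 mm high on a flange 92 (x) x 150 (y) mm, white top plate 70 x 152, round outlet stub on its -x side reaching 44 mm from the centre. Origin: centre of underside, z up. The slot in the top plate runs along y.
- slot_mouth (a point): Middle of the slot at the top plate's upper face, 105 mm above the dryer; x across the slot, y along it, z up. Slot 100 mm long (y), 14 wide (x): long edges slope in from 20 mm apart at the face to 14 at 5 mm down and stay 14 to 22 mm down; below, the hollow is 38 wide, floor 97 mm below the mouth.
- lint_screen: Bystander: white framed lint screen lying flat at the back, 170 x 96 x 10 mm.
- screwdriver: Bystander: screwdriver with black handle lying near the front edge, about 200 mm long.
- brush: Bystander: thin wooden paint brush, 165 mm long, lying between dock and housing.
- detergent: Bystander: large white detergent jug, 99 x 177 x 348 mm, at the back left.
- softener: Bystander: white softener jug, 98 x 166 x 348 mm, at the back middle.
- charger: Bystander: small white wall charger, 42 mm cube, at the back right.

How it is judged:
On the way, in this order (a step that is already met when the one before it is completed fails the run):
1. the vacuum is lifted clear of the dock, held by the fingers (z of vac in the frame of dock above 0.109 m and contact force between the fingers and vac above 2 N), for 0.1 s.
2. the nozzle's tip has entered the slot (z of vac in the frame of slot_mouth below -0.01 m and x of vac in the frame of slot_mouth between -0.008 and 0.008 m and y of vac in the frame of slot_mouth between -0.03 and 0.03 m), for 0.05 s.
At the end, for the whole second after the job is handed in: Gripped (over 2 N); tip 37.5 to 73.5 mm below the slot mouth, within 8 mm of the slot's middle plane and 30 mm of its middle along it; vacuum within 0.1 rad of upright, slower than 0.02 m/s, pressing on the housing with under 12 N; housing flat within 0.05 rad (z of vac in the frame of slot_mouth between -0.0735 and -0.0375 m and x of vac in the frame of slot_mouth between -0.008 and 0.008 m and y of vac in the frame of slot_mouth between -0.03 and 0.03 m and angle between vac's own z axis and vertical below 0.1 rad and angle between housing's own z axis and vertical below 0.05 rad and contact force between the fingers and vac above 2 N and contact force between vac and housing below 12 N and linear speed of vac below 0.02 m/s); the arm keeps its last pose, push and grip.
It fails at once if the housing is shoved more than 30 mm or tipped more than 0.15 rad (distance of housing from where it was at the start of the episode above 0.03 m or angle between housing's own z axis and vertical above 0.15 rad).
It fails at once if a bystander is moved more than 40 mm (distance of any of lint_screen, screwdriver, brush, detergent, softener, charger from where it was at the start of the episode above 0.04 m).
It also fails if it takes over 51 s, if anything falls off the work surface, if the arm or the gripper's body presses on something with over 40 N, if the wrist force passes 120 N, or if a joint passes its speed limit or range.

## Working session

There is one attempt and no reset: what is moved stays moved. The work goes in short steps, Python scripts to look and compute and a tool call to move; the robot and the scene stay as the last step left them, time stands still between calls to the robot, and variables do not carry over. Pictures are saved under pics/ and viewed, about 8 in all and at most 12, crops included, and the job is handed in when it is done.

Besides the shell and the picture viewer there is one more tool, called by a JSON object that holds its "op" and its "data", one argument or row to a line. drive_tool: Moves the arm, as the interface text tells. Its arguments: {"type":"object","properties":{"steps":{"type":"array"},"grip_force":{"type":"number"}},"required":["steps"]}

```bash
mkdir -p pics; cat > h.py <<'E'
import numpy as np, cv2
from scipy.spatial.transform import Rotation as R
from workcell import monitor, grab_frame, workorder
def cam(n):
    d=grab_frame(n); o=np.array(d["orientation"],float)
    Rm=o if o.shape==(3,3) else R.from_euler('xyz',o).as_matrix()
    f=200/np.tan(np.radians(d["vertical_fov"])/2)
    return dict(im=d["frame"],K=np.array([[f,0,d["cx"]],[0,f,d["cy"]],[0,0,1.]]),R=Rm,t=np.array(d["xyz"]))
def save(c,fn): cv2.imwrite(fn,c["im"][:,:,::-1]); np.savez(fn[:-4]+".npz",**c)
def px(c,P): # world->pixel
    q=c["K"]@(c["R"].T@(np.atleast_2d(P)-c["t"]).T); return (q[:2]/q[2]).T
def ray(c,uv,z): # pixel -> world at height z
    uv=np.atleast_2d(uv); d=(c["R"]@np.linalg.inv(c["K"])@np.c_[uv,np.ones(len(uv))].T).T
    return c["t"]+d*((z-c["t"][2])/d[:,2])[:,None]
E
python3 - <<'E'
from h import *
print(monitor.observe())
for n in("scene","top"):
    c=cam(n); save(c,f"pics/{n}0.png"); print(n,c["K"][0],c["t"],c["R"].round(3).tolist())
E
```

```text
{'clock': 0.0, 'qpos': array([-1.26619233,  0.52205261, -0.03631764,  1.59997603,  0.02122046,
        1.02113762, -0.11280033]), 'qd': array([ 1.21419099e-03, -1.16719702e-03, -4.74002754e-05, -2.71005144e-04,
        1.38112828e-03,  1.35699536e-03, -1.03298047e-03]), 'joint_efforts': array([ 8.08545283e-04, -9.27110481e+01,  1.98025323e+00, -3.69936061e+01,
        1.78530923e-02,  8.23671377e-03, -4.82720100e-05]), 'position': array([0.22873262, 0.58129552, 0.24471325]), 'tool_rot': array([-1.57090422e+00,  1.18319214e-03,  1.19598362e+00]), 'force': array([-0.86163723, -0.21056616,  0.66396415]), 'moment': array([ 0.01451559, -0.02247575, -0.0510865 ]), 'grip_width': 0.08524376740241373}
scene [409.30493248   0.         328.3135389 ] [ 0.85628539 -0.30395378  0.93187879] [[0.773, 0.558, -0.302], [0.635, -0.675, 0.376], [0.005, -0.482, -0.876]]
top [516.18144939   0.         321.4828152 ] [-0.17736647  0.13539018  1.31737129] [[-0.107, -0.851, 0.514], [-0.994, 0.089, -0.058], [0.004, -0.518, -0.856]]
```

View pics/scene0.png

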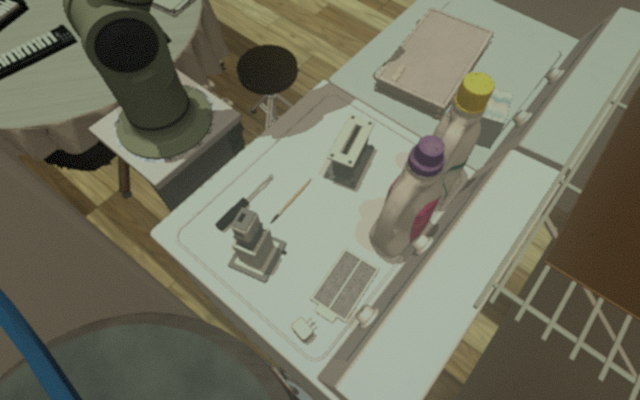

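View pics/top0.png

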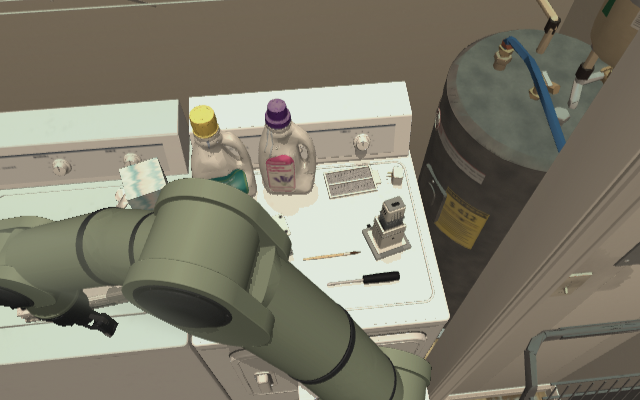

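The scene camera shows the dock and vacuum at about (250,240) and the housing and its slot at about (350,140). The top camera shows the dock at (390,225), with the arm hiding the housing. I'll enlarge these areas.

```bash
python3 - <<'E'
import cv2,numpy as np
s=cv2.imread("pics/scene0.png");t=cv2.imread("pics/top0.png")
def crop(i,u,v,w,h,k): 
    c=cv2.resize(i[v:v+h,u:u+w],None,fx=k,fy=k,interpolation=cv2.INTER_CUBIC)
    for a in range(0,w,10): cv2.line(c,(a*k,0),(a*k,6 if a%50 else 14),(0,0,255),1)
    for b in range(0,h,10): cv2.line(c,(0,b*k),(6 if b%50 else 14,b*k),(0,0,255),1)
    return c
a=crop(s,225,200,65,80,6);b=crop(s,320,105,65,80,6)
cv2.imwrite("pics/c1.png",np.hstack([a,b])); cv2.imwrite("pics/c2.png",crop(t,355,190,60,70,7))
E
```

```text
(no output)
```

View pics/c1.png

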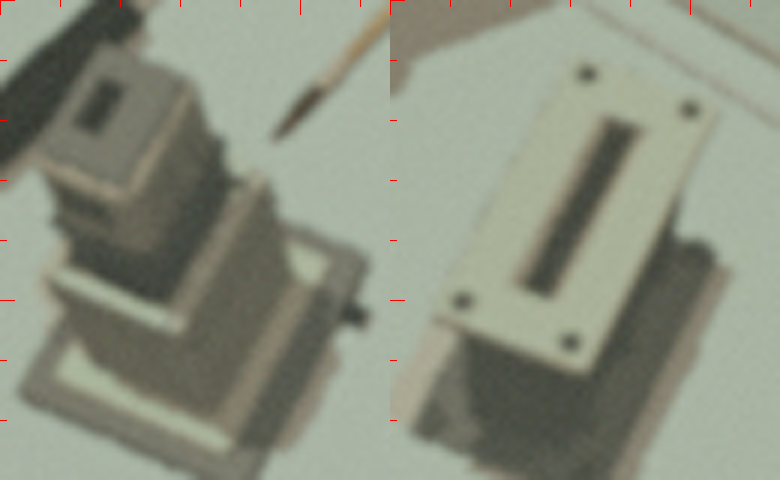

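View pics/c2.png

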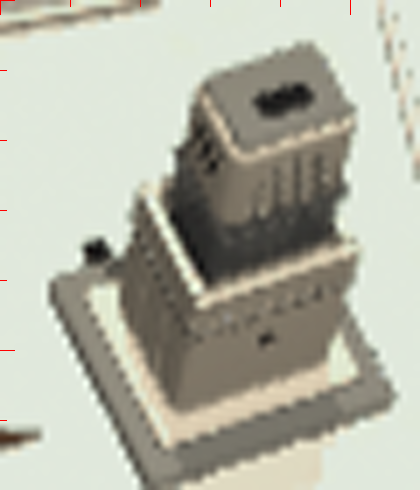

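```bash
python3 - <<'E'
from h import *
from scipy.optimize import least_squares
S=dict(np.load("pics/scene0.npz"));T=dict(np.load("pics/top0.npz"))
q=lambda a,ox,oy,k:(np.array(a,float)+.5)/k-.5+[ox,oy]
h=q([(585-390,372),(435-390,315),(715-390,108),(565-390,55)],320,105,6)
P=ray(S,h,.105)[:,:2];print("plate",P.round(4).tolist(),"lens",np.linalg.norm(P[0]-P[1]),np.linalg.norm(P[0]-P[2]),np.linalg.norm(P[1]-P[3]),"c",P.mean(0))
d=P[2]-P[0]+P[3]-P[1];print("yaxis deg",np.degrees(np.arctan2(d[1],d[0])))
s=ray(S,q([(517-390,283),(550-390,298),(642-390,125),(607-390,118)],320,105,6),.105)[:,:2]
d=s[2:].mean(0)-s[:2].mean(0);print("slot",s.mean(0),np.linalg.norm(d),np.degrees(np.arctan2(d[1],d[0])))
cs=ray(S,q([(45,155),(125,195),(190,85),(108,40)],225,200,6),.199)[:,:2]
ct=ray(T,q([(205,85),(245,160),(355,120),(315,45)],355,190,7),.199)[:,:2]
for c in(cs,ct):print("cap",c.mean(0),[np.linalg.norm(c[i]-c[i-1]).round(4) for i in range(4)], [np.degrees(np.arctan2(*(c[i]-c[i-1])[::-1])).round(1) for i in range(4)])
ts=ray(S,q([(45,270),(180,330),(262,172)],225,200,6),.108)[:,:2]
tt=ray(T,q([(143,188),(200,303),(355,243)],355,190,7),.108)[:,:2]
fs=ray(S,q([(18,390),(370,260)],225,200,6),.005)[:,:2]; ft=ray(T,q([(50,290),(395,400)],355,190,7),.005)[:,:2]
for c in(ts,tt):
  print("tower",c.round(4).tolist(),"c",(c[0]+c[2])/2,[(np.linalg.norm(v).round(4),np.degrees(np.arctan2(v[1],v[0])).round(1)) for v in(c[1]-c[0],c[2]-c[1])])
print("foot",fs.mean(0),ft.mean(0))
E
```

```text
plate [[0.5556, 0.1597], [0.4914, 0.1427], [0.5155, 0.3027], [0.4477, 0.2847]] lens 0.0664836548174714 0.14844292579368468 0.14855436139030612 c [0.50253548 0.22244538]
yaxis deg 106.38797743226773
slot [0.50236728 0.22493031] 0.09725462620727506 104.74976243423107
cap [ 0.50097887 -0.1292601 ] [np.float64(0.046), np.float64(0.0312), np.float64(0.0441), np.float64(0.0337)] [np.float64(-71.5), np.float64(12.0), np.float64(105.6), np.float64(-170.8)]
cap [ 0.49373623 -0.1283988 ] [np.float64(0.0451), np.float64(0.0343), np.float64(0.0446), np.float64(0.0345)] [np.float64(106.7), np.float64(-164.8), np.float64(-73.6), np.float64(14.2)]
tower [[0.4802, -0.1675], [0.534, -0.1531], [0.5138, -0.0894]] c [ 0.49701506 -0.12844492] [(np.float64(0.0556), np.float64(15.0)), (np.float64(0.0669), np.float64(107.6))]
tower [[0.5152, -0.0898], [0.4626, -0.1033], [0.4823, -0.1671]] c [ 0.49875225 -0.12847011] [(np.float64(0.0543), np.float64(-165.6)), (np.float64(0.0668), np.float64(-72.8))]
foot [ 0.49702033 -0.12821478] [ 0.49698846 -0.1289512 ]
```

{"op": "drive_tool", "data": {
  "steps": [85, 15, -28, 12, -2, 85, 15, -28, 12, -2, 85, 15, -28, 12, -2, 85, 15, -28, 12, -2, 85, 15, -28, 12, -2]
}}

```text
clock: 0.52
position: [0.3042, 0.44, 0.3055]
tool_rot: [-1.571, 0.001, 1.02]
force: [1.7, 0.7, -0.0]
grip_width: 0.0851
```

{"op": "drive_tool", "data": {
  "steps": [85, 15, -28, 0, -2, 85, 15, -28, 0, -2, 85, 15, -28, 0, -2, 85, 15, -28, 0, -2, 85, 15, -28, 0, -2]
}}

```text
clock: 0.93
position: [0.3792, 0.3001, 0.3053]
tool_rot: [-1.571, 0.0, 0.845]
force: [1.2, 1.0, 0.8]
grip_width: 0.0851
```

{"op": "drive_tool", "data": {
  "steps": [85, 10, -29, 0, -2.2, 85, 10, -29, 0, -2.2, 85, 10, -29, 0, -2.2, 85, 10, -29, 0, -2.2, 85, 10, -29, 0, -2.2]
}}

```text
clock: 1.35
position: [0.4289, 0.155, 0.3053]
tool_rot: [-1.571, 0.0, 0.653]
force: [-0.3, 0.6, 0.0]
grip_width: 0.0854
```

```bash
python3 - <<'E'
from h import *
c=cam("top"); save(c,"pics/top1.png")
s=cam("scene"); save(s,"pics/scene1.png")
cv2.imwrite("pics/v1.png",np.hstack([cv2.resize(c["im"],(400,250)),cv2.resize(s["im"],(400,250))])[:,:,::-1])
b=monitor.observe();print(b["clock"],b["position"],b["tool_rot"],b["qpos"])
print(ray(c,[[290,193],[225,195]],0))
E
```

```text
1.45 [0.42984684 0.15235102 0.30537627] [-1.57176947e+00  3.62777439e-04  6.47548938e-01] [-0.69842374  0.18143796  0.26371971  1.95725336 -0.05436441  1.00986389
  0.23765768]
[[0.68583319 0.134278   0.        ]
 [0.69913443 0.33096601 0.        ]]
```

View pics/v1.png

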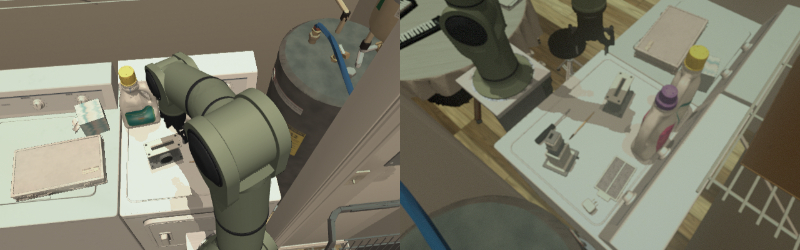

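{"op": "drive_tool", "data": {
  "steps": [85, 7, -28, 0, -2.2, 85, 7, -28, 0, -2.2, 85, 7, -28, 0, -2.2, 85, 7, -28, 0, -2.2, 85, 7, -28, 0, -2.2]
}}

```text
clock: 1.87
position: [0.4638, 0.0156, 0.3052]
tool_rot: [-1.571, 0.0, 0.462]
force: [0.6, 0.7, 0.6]
grip_width: 0.0851
```

{"op": "drive_tool", "data": {
  "steps": [85, 7, -28, 0, -2.2, 85, 7, -28, 0, -2.2, 85, 7, -28, 0, -2.2, 85, 7, -28, 0, -2.2, 85, 6, -28, 0, -2]
}}

```text
clock: 2.28
position: [0.4981, -0.1244, 0.3052]
tool_rot: [-1.571, 0.0, 0.273]
force: [0.7, 0.7, 0.1]
grip_width: 0.085
```

{"op": "drive_tool", "data": {
  "steps": [85, 0, 0, -15, 0, 85, 0, 0, -15, 0, 85, 0, 0, -15, 0, 85, 0, 0, 0, 0, 85, 0, 0, 0, 0]
}}

```text
clock: 2.7
position: [0.4976, -0.1231, 0.2601]
tool_rot: [-1.57, 0.001, 0.275]
force: [0.5, 0.4, 0.5]
grip_width: 0.0848
```

```bash
python3 - <<'E'
from h import *
b=monitor.observe();print(b["clock"],b["position"],b["tool_rot"],b["force"],b["grip_width"])
s=cam("scene"); save(s,"pics/scene2.png");t=cam("top"); save(t,"pics/top2.png")
t1=cv2.imread("pics/top1.png")
def crop(i,u,v,w,h,k):
    c=cv2.resize(i[v:v+h,u:u+w],None,fx=k,fy=k,interpolation=cv2.INTER_CUBIC)
    for a in range(0,w,10): cv2.line(c,(a*k,0),(a*k,6),(0,0,255),1)
    for b in range(0,h,10): cv2.line(c,(0,b*k),(6,b*k),(0,0,255),1)
    return c
p=px(s,b["position"])[0];print(p,px(t,b["position"]),px(t,[.5025,.2237,.105]))
cv2.imwrite("pics/v2.png",np.hstack([crop(s["im"][:,:,::-1].copy(),210,120,100,150,4),crop(t1,220,200,100,150,4)]))
E
```

```text
2.7 [ 0.49764127 -0.12312608  0.26010129] [-1.57040791e+00  1.32853267e-03  2.74715611e-01] [0.4791229  0.43970456 0.4899549 ] 0.08484698440640538
[239.47144807 201.48764748] [[395.28723245 189.87621552]] [[259.91618397 231.57909354]]
```

View pics/v2.png

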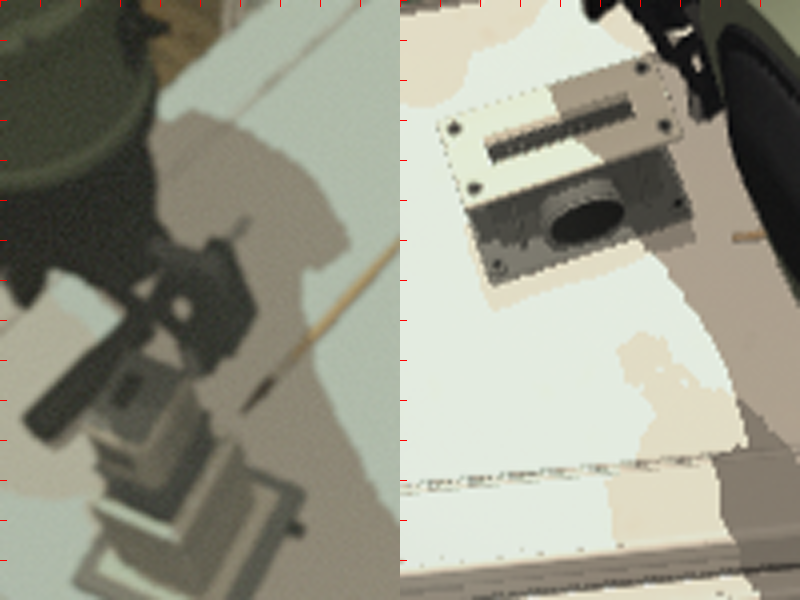

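```bash
python3 - <<'E'
from h import *
T=dict(np.load("pics/top1.npz"))
q=lambda a:(np.array(a,float)-[400,0]+.5)/4-.5+[220,200]
P=ray(T,q([(438,118),(652,52),(682,135),(468,208)]),.105)[:,:2]
s=ray(T,q([(485,148),(630,95),(634,113),(492,163)]),.105)[:,:2]
for c in(P,s):
  print(c.mean(0),[(np.linalg.norm(v).round(4),np.degrees(np.arctan2(v[1],v[0])).round(1)) for v in(c[0]-c[1],c[1]-c[2],c[3]-c[2],c[0]-c[3])])
E
```

```text
[0.50286378 0.2238602 ] [(np.float64(0.1508), np.float64(104.0)), (np.float64(0.0684), np.float64(13.1)), (np.float64(0.1486), np.float64(105.4)), (np.float64(0.0721), np.float64(14.9))]
[0.50121311 0.22401362] [(np.float64(0.103), np.float64(107.2)), (np.float64(0.0143), np.float64(7.2)), (np.float64(0.1), np.float64(106.3)), (np.float64(0.0125), np.float64(20.1))]
```

{"op": "drive_tool", "data": {
  "steps": [85, 0, -2, -15, 0, 85, 0, -2, -15, 0, 85, 0, -1, -15, 0, 85, 0, 0, -10, 0, 85, 0, 0, 0, 0]
}}

```text
clock: 3.22
position: [0.4974, -0.1281, 0.2044]
tool_rot: [-1.57, 0.001, 0.275]
force: [0.2, 0.3, -0.7]
grip_width: 0.0848
```

{"op": "drive_tool", "data": {
  "steps": [85, 0, 0, -15, 0, 85, 0, 0, -15, 0, 85, 0, 0, -10, 0, 85, 0, 0, -5, 0, 85, 0, 0, 0, 0]
}}

```text
clock: 3.63
position: [0.4978, -0.1283, 0.16]
tool_rot: [-1.571, 0.001, 0.275]
force: [-0.2, 0.1, 0.9]
grip_width: 0.0854
```

{"op": "drive_tool", "data": {
  "steps": [30, 0, 0, 0, 0, 30, 0, 0, 0, 0, 30, 0, 0, 0, 0, 30, 0, 0, 0, 0, 30, 0, 0, 0, 0],
  "grip_force": 40
}}

```text
clock: 4.05
position: [0.4981, -0.1284, 0.1609]
tool_rot: [-1.571, -0.001, 0.274]
force: [-1.7, 0.5, 7.9]
grip_width: 0.0398
```

{"op": "drive_tool", "data": {
  "steps": [20, 0, 0, 0, 0, 20, 0, 0, 0, 0, 20, 0, 0, 0, 0, 20, 0, 0, 0, 0, 20, 0, 0, 0, 0]
}}

```text
clock: 4.47
position: [0.498, -0.1285, 0.1609]
tool_rot: [-1.571, -0.001, 0.274]
force: [-2.6, 0.6, 7.2]
grip_width: 0.0396
```

{"op": "drive_tool", "data": {
  "steps": [20, 0, 0, 0, 0, 20, 0, 0, 2, 0, 20, 0, 0, 4, 0, 20, 0, 0, 6, 0, 20, 0, 0, 8, 0],
  "grip_force": 70
}}

```text
clock: 4.88
position: [0.4975, -0.1284, 0.1806]
tool_rot: [-1.571, 0.001, 0.274]
force: [-0.5, -0.4, -5.8]
grip_width: 0.0393
```

{"op": "drive_tool", "data": {
  "steps": [20, 0, 0, 8, 0, 20, 0, 0, 8, 0, 20, 0, 0, 8, 0, 20, 0, 0, 8, 0, 20, 0, 0, 8, 0]
}}

```text
clock: 5.3
position: [0.4978, -0.1284, 0.2212]
tool_rot: [-1.571, -0.0, 0.274]
force: [0.7, 0.6, -4.7]
grip_width: 0.0394
```

{"op": "drive_tool", "data": {
  "steps": [20, 0, 0, 10, 0, 20, 0, 0, 10, 0, 20, 0, 0, 10, 0, 20, 0, 0, 10, 0, 20, 0, 0, 10, 0]
}}

```text
clock: 5.72
position: [0.4978, -0.1284, 0.2714]
tool_rot: [-1.571, -0.0, 0.274]
force: [0.8, 1.0, -4.3]
grip_width: 0.0392
```

{"op": "drive_tool", "data": {
  "steps": [20, 0, 0, 10, 0, 20, 0, 0, 10, 0, 20, 0, 0, 10, 0, 20, 0, 0, 10, 0, 20, 0, 0, 0, 0]
}}

```text
clock: 6.13
position: [0.4985, -0.1286, 0.3123]
tool_rot: [-1.572, -0.002, 0.274]
force: [0.9, -0.3, -4.8]
grip_width: 0.0391
```

```bash
python3 - <<'E'
from h import *
b=monitor.observe();print(b["clock"],b["position"],b["tool_rot"],b["force"],b["moment"],b["grip_width"])
s=cam("scene"); save(s,"pics/scene3.png");t=cam("top"); save(t,"pics/top3.png")
f=lambda i,u,v,w,h,k:cv2.resize(i[v:v+h,u:u+w,::-1],None,fx=k,fy=k,interpolation=cv2.INTER_CUBIC)
cv2.imwrite("pics/v3.png",np.hstack([f(s["im"],200,140,100,150,4),f(t["im"],340,120,100,150,4)]))
E
```

```text
6.1333 [ 0.49846545 -0.12861564  0.31226499] [-1.57156268 -0.00226383  0.27441848] [ 0.86554449 -0.34766739 -4.81368337] [-0.03312258 -0.07195093 -0.02288409] 0.03906418275947393
```

View pics/v3.png

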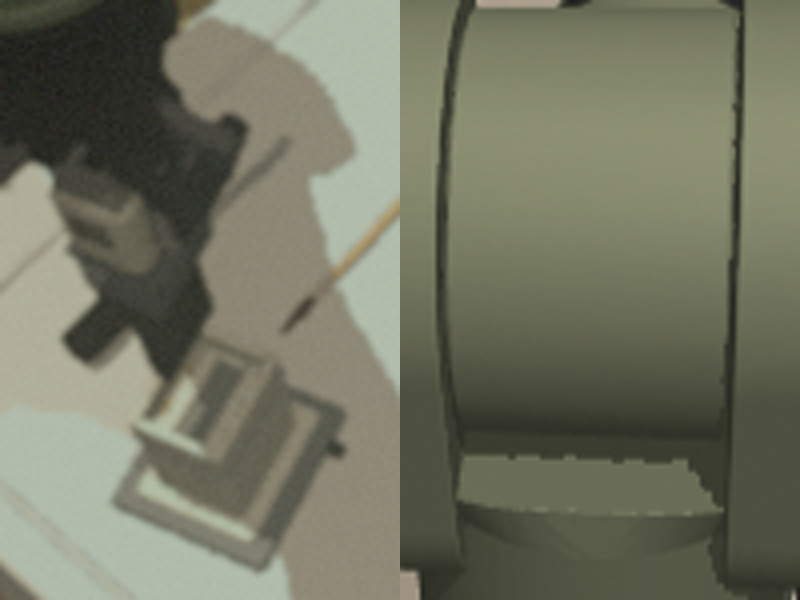

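{"op": "drive_tool", "data": {
  "steps": [20, 0, 10, 0, 0, 20, 0, 20, 0, 0, 20, 0, 28, 0, 0, 20, 0, 28, 0, 0, 20, 0, 28, 0, 0]
}}

```text
clock: 6.65
position: [0.4973, -0.0126, 0.3097]
tool_rot: [-1.571, 0.001, 0.274]
force: [0.9, -1.0, -3.7]
grip_width: 0.0392
```

{"op": "drive_tool", "data": {
  "steps": [20, 0, 28, 0, 0, 20, 0, 28, 0, 0, 20, 0, 28, 0, 0, 20, 0, 28, 0, 0, 20, 0, 28, 0, 0]
}}

```text
clock: 7.07
position: [0.4971, 0.1275, 0.3097]
tool_rot: [-1.571, 0.001, 0.275]
force: [-0.2, -0.1, -4.4]
grip_width: 0.0393
```

{"op": "drive_tool", "data": {
  "steps": [20, 1, 28, 0, 0, 20, 1, 28, 0, 0, 20, 1, 23, 0, 0, 20, 1, 14, 0, 0, 20, 0, 6, 0, 0]
}}

```text
clock: 7.48
position: [0.5012, 0.227, 0.3095]
tool_rot: [-1.571, 0.001, 0.277]
force: [-0.9, -0.3, -4.4]
grip_width: 0.0393
```

{"op": "drive_tool", "data": {
  "steps": [20, 0, 0, -8, 0, 20, 0, 0, -8, 0, 20, 0, 0, -8, 0, 20, 0, 0, -8, 0, 20, 0, 0, 0, 0]
}}

```text
clock: 7.9
position: [0.5012, 0.2234, 0.2764]
tool_rot: [-1.572, 0.002, 0.273]
force: [-0.6, 0.5, -6.0]
grip_width: 0.0391
```

{"op": "drive_tool", "data": {
  "steps": [20, 0, 0, -6, 0, 20, 0, 0, -5, 0, 20, 0, 0, 0, 0, 20, 0, 0, 0, 0, 20, 0, 0, 0, 0]
}}

```text
clock: 8.32
position: [0.5019, 0.2246, 0.2675]
tool_rot: [-1.571, -0.0, 0.274]
force: [0.6, -0.1, -4.0]
grip_width: 0.0396
```

```bash
python3 - <<'E'
from h import *
b=monitor.observe();print(b["clock"],b["position"],b["tool_rot"],b["force"],b["moment"],b["grip_width"])
s=cam("scene"); save(s,"pics/scene4.png");t=cam("top"); save(t,"pics/top4.png")
def f(c,w,h,k):
    u,v=px(c,[.5023,.224,.13])[0].astype(int)-[w//2,h//2]; print(u,v); i=c["im"][v:v+h,u:u+w,::-1]
    return cv2.resize(i,None,fx=k,fy=k,interpolation=cv2.INTER_CUBIC)
cv2.imwrite("pics/v4.png",np.hstack([f(s,80,100,5),f(t,80,100,5)]))
E
```

```text
8.3167 [0.5019365  0.22460996 0.26749247] [-1.57074602e+00 -2.68194430e-04  2.74417570e-01] [ 0.61009352 -0.12657781 -4.01314772] [ 0.01708833 -0.01924022 -0.03462356] 0.039563522793952456
311 82
218 177
```

View pics/v4.png

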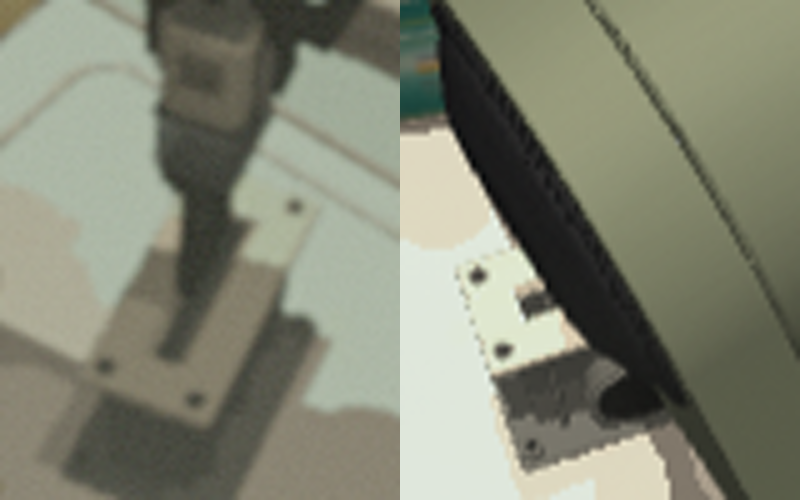

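```bash
python3 - <<'E'
from h import *
S=dict(np.load("pics/scene4.npz"));o=np.array([311,82]);k=5
a=.2744;X=np.array([np.cos(a),np.sin(a),0]);Y=np.array([-X[1],X[0],0])
tip=np.array([.5020,.2240,.1215])
for lab,c,hx,hy,z in(("tip",tip,.0045,.023,0),("nozz55",tip,.006,.023,.055),("slot",np.array([.5023,.224,.105]),.01,.05,0),("plate",np.array([.5023,.224,.105]),.035,.076,0)):
  print(lab,[((px(S,c+sx*hx*X+sy*hy*Y+[0,0,z])[0]-o+.5)*k).round(0).tolist() for sx,sy in((-1,-1),(1,-1),(1,1),(-1,1))])
i=cv2.imread("pics/v4.png")[120:400,80:340]
cv2.imwrite("pics/v5.png",cv2.convertScaleAbs(cv2.resize(i,None,fx=2.2,fy=2.0,interpolation=cv2.INTER_CUBIC),alpha=1.8))
E
```

```text
tip [[178.0, 297.0], [195.0, 303.0], [229.0, 235.0], [213.0, 230.0]]
nozz55 [[180.0, 224.0], [204.0, 233.0], [240.0, 163.0], [217.0, 155.0]]
slot [[145.0, 355.0], [183.0, 368.0], [257.0, 221.0], [221.0, 209.0]]
plate [[78.0, 377.0], [210.0, 426.0], [321.0, 201.0], [195.0, 158.0]]
```

View pics/v5.png

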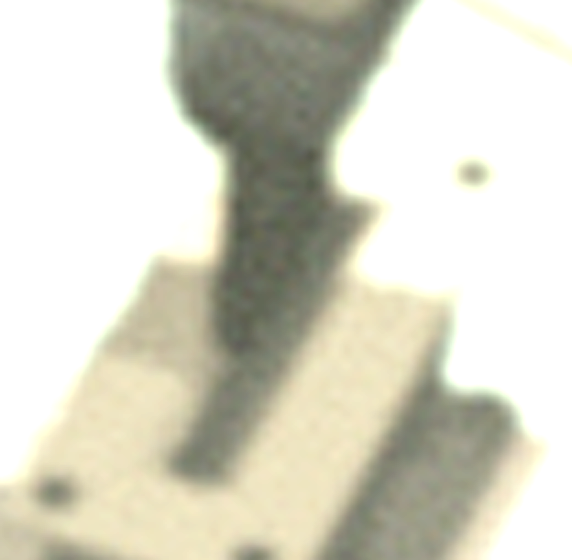

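The tip, slot and plate all sit within about 2 mm of where the model predicts, and the funnel allows ±5 mm, so I'll lower slowly and watch the force.

{"op": "drive_tool", "data": {
  "steps": [20, 0, -0.5, -5, 0, 20, 0, 0, -5, 0, 20, 0, 0, -4, 0, 20, 0, 0, -4, 0, 20, 0, 0, 0, 0]
}}

```text
clock: 8.83
position: [0.5015, 0.2239, 0.2483]
tool_rot: [-1.571, 0.001, 0.274]
force: [0.2, 0.2, -4.1]
grip_width: 0.039
```

{"op": "drive_tool", "data": {
  "steps": [20, 0, 0, -2, 0, 20, 0, 0, -2, 0, 20, 0, 0, -2, 0, 20, 0, 0, 0, 0, 20, 0, 0, 0, 0]
}}

```text
clock: 9.25
position: [0.5018, 0.2241, 0.2432]
tool_rot: [-1.571, 0.0, 0.274]
force: [-0.3, -0.0, -5.1]
grip_width: 0.0389
```

{"op": "drive_tool", "data": {
  "steps": [20, 0, 0, -2, 0, 20, 0, 0, -2, 0, 20, 0, 0, -2, 0, 20, 0, 0, -2, 0, 20, 0, 0, 0, 0]
}}

```text
clock: 9.67
position: [0.5017, 0.2241, 0.2348]
tool_rot: [-1.571, 0.001, 0.274]
force: [0.2, -0.7, -4.2]
grip_width: 0.0391
```

{"op": "drive_tool", "data": {
  "steps": [20, 0, 0, -2, 0, 20, 0, 0, -2, 0, 20, 0, 0, -2, 0, 20, 0, 0, -2, 0, 20, 0, 0, 0, 0]
}}

```text
clock: 10.08
position: [0.502, 0.2242, 0.227]
tool_rot: [-1.571, -0.0, 0.275]
force: [1.6, -0.2, -5.5]
grip_width: 0.0394
```

{"op": "drive_tool", "data": {
  "steps": [20, 0, 0, -3, 0, 20, 0, 0, -3, 0, 20, 0, 0, -2, 0, 20, 0, 0, -2, 0, 20, 0, 0, 0, 0]
}}

```text
clock: 10.5
position: [0.502, 0.2242, 0.217]
tool_rot: [-1.571, -0.0, 0.274]
force: [3.9, 2.1, -8.2]
grip_width: 0.039
```

{"op": "drive_tool", "data": {
  "steps": [20, 0, 0, -3, 0, 20, 0, 0, -3, 0, 20, 0, 0, -2, 0, 20, 0, 0, -2, 0, 20, 0, 0, 0, 0]
}}

```text
clock: 10.92
position: [0.502, 0.2241, 0.2069]
tool_rot: [-1.571, -0.0, 0.274]
force: [5.2, 1.6, -7.0]
grip_width: 0.0394
```

{"op": "drive_tool", "data": {
  "steps": [20, 0, 0, -3, 0, 20, 0, 0, -3, 0, 20, 0, 0, -3, 0, 20, 0, 0, -2, 0, 20, 0, 0, 0, 0]
}}

```text
clock: 11.33
position: [0.5019, 0.2241, 0.1957]
tool_rot: [-1.571, 0.0, 0.274]
force: [6.0, 0.1, -7.1]
grip_width: 0.0392
```

{"op": "drive_tool", "data": {
  "steps": [20, 0, 0, 0, 0, 20, 0, 0, 0, 0, 20, 0, 0, 0, 0, 20, 0, 0, 0, 0, 20, 0, 0, 0, 0]
}}

```text
clock: 11.75
position: [0.5017, 0.224, 0.1958]
tool_rot: [-1.571, 0.0, 0.274]
force: [4.2, 2.3, -7.8]
grip_width: 0.0396
```

```bash
python3 - <<'E'
from h import *
for _ in range(3):
  s=cam("scene"); b=monitor.observe();print(b["clock"],b["position"],b["tool_rot"],b["force"].round(1),b["moment"].round(3),b["grip_width"])
save(s,"pics/scene6.png")
a=.274;X=np.array([np.cos(a),np.sin(a),0]);Y=np.array([-X[1],X[0],0])
c=np.array([.5023,.224,.105]);o=np.array([311,62])
print("plate",[((px(s,c+sx*.035*X+sy*.076*Y)[0]-o+.5)*5).round(0).tolist() for sx,sy in((-1,-1),(1,-1),(1,1),(-1,1))])
v=np.array([b["position"][0],b["position"][1],b["position"][2]-.146])
print("shoulder z75",[((px(s,v+sx*.012*X+sy*.025*Y+[0,0,.075])[0]-o+.5)*5).round(0).tolist() for sx,sy in((-1,-1),(1,-1),(1,1))])
cv2.imwrite("pics/v6.png",cv2.convertScaleAbs(cv2.resize(s["im"][62:182,311:411,::-1],None,fx=5,fy=5,interpolation=cv2.INTER_CUBIC),alpha=1.5))
E
```

```text
11.8 [0.50172729 0.22406353 0.19579149] [-1.57097602e+00  3.45074618e-04  2.74448375e-01] [ 5.2  1.3 -7.7] [ 0.439 -1.686 -0.063] 0.039171369251280966
11.85 [0.50170683 0.22405    0.19578105] [-1.57099001e+00  4.18657805e-04  2.74413717e-01] [ 5.4  1.2 -6.8] [ 0.026 -1.701 -0.096] 0.039645852834092665
11.9 [0.50171688 0.22404032 0.19578611] [-1.57101257e+00  4.09676406e-04  2.74471192e-01] [ 4.9  0.7 -5.8] [ 0.587 -1.611 -0.18 ] 0.03934215193684833
plate [[78.0, 477.0], [210.0, 526.0], [321.0, 301.0], [195.0, 258.0]]
shoulder z75 [[162.0, 391.0], [207.0, 407.0], [245.0, 333.0]]
```

View pics/v6.png

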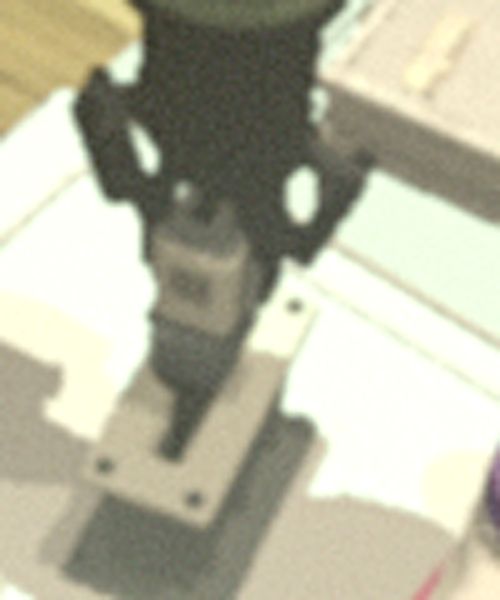

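The nozzle is about 55 mm in and the shoulder is clear of the plate. The housing pushes the vacuum about 5 N toward +x, so I'll ease that off.

{"op": "drive_tool", "data": {
  "steps": [20, 0.4, 0.1, 0, 0, 20, 0.4, 0.1, 0, 0, 20, 0, 0, 0, 0, 20, 0, 0, 0, 0, 20, 0, 0, 0, 0]
}}

```text
clock: 12.32
position: [0.5023, 0.2242, 0.1961]
tool_rot: [-1.571, 0.001, 0.274]
force: [1.4, 0.2, -5.6]
grip_width: 0.0397
```

{"op": "drive_tool", "data": {
  "steps": [20, 0.4, 0.1, 0, 0, 20, 0, 0, 0, 0, 20, 0, 0, 0, 0, 20, 0, 0, 0, 0, 20, 0, 0, 0, 0]
}}

```text
clock: 12.73
position: [0.5029, 0.2244, 0.1962]
tool_rot: [-1.571, 0.0, 0.275]
force: [1.3, -3.5, -5.2]
grip_width: 0.0393
```

```bash
python3 - <<'E'
from h import *
for _ in range(4):
  s=cam("scene"); b=monitor.observe();print(b["clock"],b["position"],b["force"].round(1),b["moment"].round(2))
E
```

```text
12.7833 [0.50295416 0.22438821 0.19628588] [-1.3  5.5 -3.9] [1.45 0.45 0.02]
12.8333 [0.50294103 0.2243598  0.19627558] [-1.8 -3.7 -3.1] [-1.7   0.11 -0.17]
12.8833 [0.50295174 0.22437823 0.19627226] [-1.5  2.7 -4.7] [1.69 0.52 0.07]
12.9333 [0.50297487 0.22442116 0.19626923] [-1.   4.6 -5.8] [-0.1   0.15 -0.05]
```

{"op": "drive_tool", "data": {
  "steps": [20, -0.3, 0, 0, 0, 20, 0, 0, 0, 0, 20, 0, 0, 0, 0, 20, 0, 0, 0, 0, 20, 0, 0, 0, 0],
  "grip_force": 90
}}

```text
clock: 13.35
position: [0.5027, 0.2244, 0.1963]
tool_rot: [-1.571, 0.0, 0.274]
force: [-1.9, -0.2, -3.2]
grip_width: 0.0386
```

{"op": "drive_tool", "data": {
  "steps": [20, 0, 0, 0, 0, 20, 0, 0, 0, 0, 20, 0, 0, 0, 0, 20, 0, 0, 0, 0, 20, 0, 0, 0, 0]
}}

```text
clock: 13.77
position: [0.5027, 0.2244, 0.1963]
tool_rot: [-1.571, -0.0, 0.274]
force: [-1.2, 5.2, -5.3]
grip_width: 0.0389
```

{"op": "drive_tool", "data": {
  "steps": [20, 0, 0, 0, 0, 20, 0, 0, 0, 0, 20, 0, 0, 0, 0, 20, 0, 0, 0, 0, 20, 0, 0, 0, 0]
}}

```text
clock: 14.18
position: [0.5027, 0.2244, 0.1963]
tool_rot: [-1.571, 0.0, 0.275]
force: [6.0, -1.7, -8.1]
grip_width: 0.039
```

```bash
python3 - <<'E'
from h import *
for _ in range(10):
  s=cam("scene"); b=monitor.observe();print(b["clock"],b["position"].round(5),b["force"].round(1),b["moment"].round(2),abs(b["qd"]).max().round(4))
E
```

```text
14.2333 [0.5027  0.22438 0.19629] [-1.4 -3.4 -4.1] [-1.83  0.24 -0.08] 0.0244
14.2833 [0.50269 0.2244  0.19627] [  0.9   2.4 -10.9] [ 0.68 -0.73 -0.19] 0.0358
14.3333 [0.50269 0.22439 0.19628] [-0.6  2.  -7.5] [-0.04 -0.04  0.16] 0.0826
14.3833 [0.50269 0.22437 0.19627] [-0.1 -2.  -3.3] [-0.65  0.03 -0.05] 0.0345
14.4333 [0.50272 0.2244  0.19631] [-1.3  0.8 -3.8] [ 0.7  -0.05 -0.03] 0.0319
14.4833 [0.50273 0.22439 0.19629] [ 0.7  0.6 -7.1] [-0.44  0.02  0.11] 0.0803
14.5333 [0.50269 0.22435 0.19626] [ 1.  -2.3 -2.4] [-0.44 -0.04 -0.06] 0.0484
14.5833 [0.50274 0.22443 0.1963 ] [-1.2  0.3 -4.4] [ 0.63 -0.06 -0.07] 0.0271
14.6333 [0.50271 0.22441 0.1963 ] [-0.4  0.7 -8.1] [-0.49 -0.07  0.06] 0.0871
14.6833 [0.50271 0.2244  0.19628] [ 0.4 -2.1 -3.1] [-0.44 -0.01 -0.08] 0.0561
```

{"op": "drive_tool", "data": {
  "steps": [20, 0, 0, 0, 0, 20, 0, 0, 0, 0, 20, 0, 0, 0, 0, 20, 0, 0, 0, 0, 20, 0, 0, 0, 0],
  "grip_force": 45
}}

```text
clock: 15.1
position: [0.5027, 0.2244, 0.1963]
tool_rot: [-1.571, -0.0, 0.274]
force: [-1.1, 1.5, -7.6]
grip_width: 0.0389
```

{"op": "drive_tool", "data": {
  "steps": [20, 0, 0, 0, 0, 20, 0, 0, 0, 0, 20, 0, 0, 0, 0, 20, 0, 0, 0, 0, 20, 0, 0, 0, 0]
}}

```text
clock: 15.52
position: [0.5027, 0.2244, 0.1963]
tool_rot: [-1.571, 0.0, 0.274]
force: [-0.3, -2.8, -3.2]
grip_width: 0.0386
```

```bash
python3 - <<'E'
from h import *
for _ in range(10):
  s=cam("scene"); b=monitor.observe();print(b["clock"],b["position"].round(5),b["force"].round(1),b["moment"].round(2),b["qd"].round(3),b["grip_width"].round(4))
save(s,"pics/scene7.png")
E
```

```text
Traceback (most recent call last):
AttributeError: 'float' object has no attribute 'round'
```

```bash
python3 - <<'E'
from h import *
for _ in range(10):
  s=cam("scene"); b=monitor.observe();print(b["clock"],b["position"].round(5),b["force"].round(1),b["moment"].round(2),b["qd"].round(3),b["grip_width"])
save(s,"pics/scene7.png")
E
```

```text
15.6167 [0.50274 0.22439 0.19632] [-0.5 -1.6 -4. ] [-0.85 -0.06  0.09] [-0.002 -0.    -0.001 -0.002  0.041  0.028 -0.024] 0.03905404426113282
15.6667 [0.50272 0.2244  0.19629] [-0.5 -1.2 -2.7] [ 0.29  0.17 -0.15] [ 0.    -0.001  0.007  0.005 -0.082 -0.028  0.031] 0.038971365596079235
15.7167 [0.50271 0.22441 0.19629] [-0.3  1.8 -6.5] [ 0.3  -0.14  0.01] [ 0.001  0.001 -0.006 -0.001  0.048  0.004 -0.009] 0.03880238233342841
15.7667 [0.50269 0.22441 0.19629] [ 0.6 -1.3 -5.2] [-0.92 -0.03  0.12] [-0.002  0.001  0.    -0.     0.032  0.026 -0.022] 0.03885321910662447
15.8167 [0.50272 0.22439 0.1963 ] [ 0.1 -0.7 -3.3] [ 0.37  0.05 -0.06] [ 0.    -0.002  0.009  0.005 -0.09  -0.027  0.03 ] 0.038913878770924906
15.8667 [0.50276 0.22439 0.1963 ] [-0.7  1.2 -7.2] [ 0.24 -0.12  0.03] [ 0.003 -0.001 -0.009  0.     0.056  0.008 -0.012] 0.03887713021682917
15.9167 [0.50274 0.22439 0.19631] [ 0.3 -1.5 -4. ] [-0.99 -0.02  0.07] [-0.002  0.001  0.    -0.002  0.035  0.025 -0.022] 0.0388001663080832
15.9667 [0.5027  0.22439 0.19627] [-0.1 -1.7 -2.8] [ 0.23  0.11 -0.11] [ 0.001 -0.001  0.01   0.003 -0.091 -0.028  0.031] 0.03907370157167555
16.0167 [0.50272 0.22439 0.19629] [-0.3  1.1 -7.5] [ 0.23 -0.13  0.06] [ 0.001 -0.    -0.009 -0.001  0.055  0.008 -0.009] 0.038565096430440524
16.0667 [0.50273 0.22441 0.1963 ] [ 0.6 -0.8 -3.3] [-0.81  0.11  0.  ] [-0.001  0.002  0.    -0.001  0.02   0.021 -0.026] 0.03903065910093189
```

{"op": "drive_tool", "data": {
  "steps": [20, -0.2, 0, 0, 0, 20, -0.2, 0, 0, 0, 20, -0.2, 0, 0, 0, 20, 0, 0, 0, 0, 20, 0, 0, 0, 0]
}}

```text
clock: 16.48
position: [0.5021, 0.2244, 0.1963]
tool_rot: [-1.571, -0.0, 0.274]
force: [-1.5, 0.2, -5.0]
grip_width: 0.0391
```

{"op": "drive_tool", "data": {
  "steps": [20, 0, 0, 0, 0, 20, 0, 0, 0, 0, 20, 0, 0, 0, 0, 20, 0, 0, 0, 0, 20, 0, 0, 0, 0]
}}

```text
clock: 16.9
position: [0.5021, 0.2244, 0.1963]
tool_rot: [-1.571, 0.0, 0.274]
force: [1.1, -1.1, -3.2]
grip_width: 0.0392
```

```bash
cat >> h.py <<'E'
def mon(n=8):
    for _ in range(n):
        cam("scene"); b=monitor.observe();print(b["clock"],b["position"].round(5),b["force"].round(1),b["moment"].round(2),b["qd"].round(3))
E
python3 -c "from h import *;mon()"
```

```text
16.95 [0.50212 0.22437 0.19627] [ 0.7 -1.9 -1.6] [ 0.2   0.1  -0.07] [ 0.001 -0.001  0.011  0.003 -0.081 -0.029  0.032]
17.0 [0.50212 0.22441 0.19628] [-0.3  2.2 -7.1] [ 0.53 -0.13  0.02] [ 0.002 -0.    -0.005  0.     0.031 -0.    -0.009]
17.05 [0.50212 0.22438 0.19628] [-0.2  0.9 -4.9] [-0.75  0.07  0.08] [-0.001  0.001 -0.002 -0.003  0.045  0.028 -0.023]
17.1 [0.50214 0.22439 0.1963 ] [ 0.3 -2.  -4. ] [ 0.16  0.05 -0.05] [-0.    -0.001  0.009  0.005 -0.089 -0.028  0.029]
17.15 [0.50213 0.2244  0.19628] [-0.6  2.4 -7.1] [ 0.42 -0.22  0.06] [ 0.002 -0.001 -0.006 -0.001  0.042  0.004 -0.007]
17.2 [0.50212 0.22439 0.1963 ] [-1.  -0.2 -4.1] [-0.78  0.09  0.04] [-0.001  0.002 -0.002 -0.002  0.038  0.024 -0.023]
17.25 [0.50214 0.22441 0.1963 ] [ 0.  -1.3 -3.4] [ 0.42  0.08 -0.1 ] [-0.    -0.     0.008  0.003 -0.087 -0.028  0.031]
17.3 [0.50212 0.22439 0.19627] [-0.8  1.9 -7.8] [ 0.18 -0.05  0.06] [ 0.002 -0.001 -0.007 -0.001  0.059  0.011 -0.011]
```

{"op": "drive_tool", "data": {
  "steps": [20, -0.2, 0, 0, 0, 20, -0.2, 0, 0, 0, 20, -0.2, 0, 0, 0, 20, 0, 0, 0, 0, 20, 0, 0, 0, 0]
}}

```text
clock: 17.72
position: [0.5017, 0.2243, 0.1964]
tool_rot: [-1.571, -0.0, 0.274]
force: [1.1, -0.3, -5.7]
grip_width: 0.039
```

```bash
python3 -c "from h import *;mon(9)"
```

```text
17.7667 [0.50172 0.22433 0.19638] [ 1.3  0.5 -5.6] [-0.73 -0.64  0.04] [ 0.001  0.001 -0.005 -0.002  0.059  0.026 -0.024]
17.8167 [0.5017  0.22436 0.19635] [ 2.1 -2.  -3.5] [ 0.04 -0.56 -0.12] [ 0.001 -0.003  0.005  0.003 -0.074 -0.021  0.027]
17.8667 [0.50169 0.22437 0.19636] [ 2.2  0.6 -7.1] [-0.23 -0.84  0.04] [ 0.001  0.001 -0.006  0.     0.061  0.012 -0.008]
17.9167 [0.50167 0.22437 0.19634] [ 2.5 -1.  -3.6] [-0.61 -0.62 -0.1 ] [-0.002 -0.001  0.004  0.    -0.029 -0.005  0.009]
17.9667 [0.50166 0.2244  0.19634] [ 1.8  0.6 -5.4] [ 0.31 -0.79 -0.05] [ 0.001 -0.003 -0.004  0.001  0.017 -0.005 -0.001]
18.0167 [0.50165 0.22438 0.19633] [ 3.3 -0.9 -4.8] [-0.82 -0.74  0.03] [-0.001  0.002  0.002 -0.002  0.001  0.016 -0.018]
18.0667 [0.50162 0.22439 0.19632] [ 1.6  0.5 -4.7] [ 0.43 -0.76 -0.09] [ 0.001  0.     0.002  0.002 -0.018 -0.017  0.015]
18.1167 [0.50161 0.22438 0.19631] [ 3.1  0.1 -4.7] [-0.8  -0.81  0.01] [ 0.001  0.001 -0.001 -0.004  0.041  0.028 -0.029]
18.1667 [0.50161 0.22441 0.19632] [ 2.4 -0.  -4. ] [ 0.26 -0.75 -0.12] [-0.    -0.002  0.008  0.002 -0.055 -0.022  0.025]
```

{"op": "drive_tool", "data": {
  "steps": [20, -0.2, 0, 0, 0, 20, -0.2, 0, 0, 0, 20, 0, 0, 0, 0, 20, 0, 0, 0, 0, 20, 0, 0, 0, 0],
  "grip_force": 25
}}

```text
clock: 18.58
position: [0.5013, 0.2244, 0.1964]
tool_rot: [-1.571, -0.0, 0.274]
force: [4.5, 0.2, -4.1]
grip_width: 0.0384
```

{"op": "drive_tool", "data": {
  "steps": [20, 0, 0, 0, 0, 20, 0, 0, 0, 0, 20, 0, 0, 0, 0, 20, 0, 0, 0, 0, 20, 0, 0, 0, 0]
}}

```text
clock: 19.0
position: [0.5012, 0.2245, 0.1963]
tool_rot: [-1.571, -0.0, 0.274]
force: [4.4, 0.9, -5.2]
grip_width: 0.0386
```

```bash
python3 -c "from h import *;mon(9)"
```

```text
19.05 [0.50122 0.22439 0.19633] [ 3.7  1.  -4.5] [ 0.25 -1.62 -0.11] [ 0.001  0.    -0.     0.003 -0.013 -0.014  0.019]
19.1 [0.50118 0.22443 0.1963 ] [ 5.4 -1.1 -3.3] [-0.08 -1.57 -0.16] [-0.     0.     0.006  0.001 -0.042 -0.023  0.034]
19.15 [0.50118 0.22441 0.19631] [ 6.8 -0.8 -5. ] [-0.51 -1.55 -0.19] [ 0.     0.     0.002  0.001 -0.021 -0.003 -0.   ]
19.2 [0.5012  0.2244  0.19631] [ 5.1 -0.3 -5. ] [-0.54 -1.54  0.02] [-0.001  0.001 -0.    -0.001  0.019  0.015 -0.021]
19.25 [0.5012  0.22438 0.19632] [ 5.2 -0.7 -5.2] [-0.16 -1.63 -0.  ] [ 0.002  0.001 -0.005 -0.002  0.047  0.02  -0.025]
19.3 [0.50119 0.22444 0.19632] [ 4.7  1.5 -4.2] [ 0.22 -1.64 -0.11] [ 0.     0.001 -0.005 -0.     0.025  0.005 -0.005]
19.35 [0.50116 0.22438 0.19629] [ 5.2 -0.4 -4. ] [ 0.28 -1.67 -0.21] [-0.001  0.001  0.002  0.003 -0.016 -0.014  0.019]
19.4 [0.50119 0.22442 0.19633] [ 5.8 -1.1 -3.9] [ 0.1  -1.56 -0.18] [ 0.001  0.     0.004  0.001 -0.039 -0.019  0.03 ]
19.45 [0.50118 0.22441 0.19631] [ 5.6 -1.4 -4.2] [-0.28 -1.56 -0.22] [-0.002 -0.002  0.006  0.002 -0.04  -0.013  0.022]
```

{"op": "drive_tool", "data": {
  "steps": [20, -0.2, 0, 0, 0, 20, 0, 0, 0, 0, 20, 0, 0, 0, 0, 20, 0, 0, 0, 0, 20, 0, 0, 0, 0],
  "grip_force": 20
}}

```text
clock: 19.87
position: [0.5011, 0.2245, 0.1964]
tool_rot: [-1.571, -0.0, 0.274]
force: [5.5, 0.0, -4.7]
grip_width: 0.0395
```

{"op": "drive_tool", "data": {
  "steps": [20, 0, 0, 0, 0, 20, 0, 0, 0, 0, 20, 0, 0, 0, 0, 20, 0, 0, 0, 0, 20, 0, 0, 0, 0]
}}

```text
clock: 20.28
position: [0.5011, 0.2244, 0.1963]
tool_rot: [-1.571, -0.0, 0.274]
force: [5.4, -1.3, -4.5]
grip_width: 0.0391
```

{"op": "drive_tool", "data": {
  "steps": [20, 0, 0, 0, 0, 20, 0, 0, 0, 0, 20, 0, 0, 0, 0, 20, 0, 0, 0, 0, 20, 0, 0, 0, 0]
}}

```text
clock: 20.7
position: [0.5011, 0.2244, 0.1963]
tool_rot: [-1.571, -0.0, 0.274]
force: [5.4, 0.2, -4.9]
grip_width: 0.0387
```

```bash
python3 -c "from h import *;mon(12)"
```

```text
20.75 [0.50107 0.22444 0.19636] [ 5.3 -0.3 -4.7] [ 0.15 -1.77 -0.06] [-0.001  0.    -0.004 -0.001  0.022  0.005 -0.005]
20.8 [0.50108 0.22443 0.19635] [ 6.   0.7 -4.4] [ 0.28 -1.73 -0.12] [ 0.    -0.001 -0.001 -0.     0.012 -0.002  0.003]
20.85 [0.50109 0.22443 0.19637] [ 5.   0.9 -4.7] [ 0.24 -1.77 -0.15] [-0.    -0.002  0.     0.    -0.007 -0.008  0.01 ]
20.9 [0.50106 0.22441 0.19633] [ 4.4  0.1 -3.6] [ 0.23 -1.76 -0.2 ] [-0.001 -0.     0.003  0.001 -0.017 -0.015  0.019]
20.95 [0.50108 0.22445 0.19636] [ 4.2 -0.1 -4.4] [ 0.16 -1.79 -0.22] [ 0.002  0.     0.004  0.    -0.035 -0.017  0.023]
21.0 [0.50108 0.22446 0.19638] [ 4.6 -0.5 -3. ] [ 0.09 -1.75 -0.16] [ 0.    -0.     0.003  0.002 -0.035 -0.021  0.03 ]
21.05 [0.50107 0.22442 0.19633] [ 5.6 -0.5 -3.2] [-0.06 -1.72 -0.18] [ 0.001 -0.001  0.006  0.001 -0.043 -0.018  0.032]
21.1 [0.50107 0.22445 0.19636] [ 5.3 -0.7 -4. ] [-0.2  -1.68 -0.23] [-0.001  0.001  0.003  0.002 -0.035 -0.016  0.03 ]
21.15 [0.50108 0.22444 0.19635] [ 5.3 -1.2 -3. ] [-0.36 -1.7  -0.22] [ 0.001  0.001  0.005  0.002 -0.03  -0.011  0.022]
21.2 [0.50106 0.22442 0.19635] [ 5.2 -0.2 -4.4] [-0.44 -1.63 -0.19] [-0.001 -0.     0.001  0.002 -0.02  -0.006  0.008]
21.25 [0.50106 0.22444 0.19634] [ 6.2 -0.4 -3.4] [-0.44 -1.68 -0.1 ] [-0.001 -0.001  0.002 -0.    -0.008  0.001 -0.001]
21.3 [0.50107 0.22443 0.19634] [ 5.9 -0.7 -5.1] [-0.45 -1.67 -0.03] [-0.002  0.001  0.001 -0.    -0.001  0.007 -0.017]
```

{"op": "drive_tool", "data": {
  "steps": [20, 0, 0, 0, 0, 20, 0, 0, 0, 0, 20, 0.2, 0, 0, 0, 20, 0, 0, 0, 0, 20, 0, 0, 0, 0],
  "grip_force": 35
}}

```text
clock: 21.72
position: [0.5012, 0.2244, 0.1963]
tool_rot: [-1.571, -0.0, 0.274]
force: [4.9, -1.6, -4.7]
grip_width: 0.0392
```

{"op": "drive_tool", "data": {
  "steps": [20, 0, 0, 0, 0, 20, 0, 0, 0, 0, 20, 0, 0, 0, 0, 20, 0, 0, 0, 0, 20, 0, 0, 0, 0]
}}

```text
clock: 22.13
position: [0.5012, 0.2244, 0.1963]
tool_rot: [-1.571, -0.0, 0.274]
force: [5.2, 0.8, -5.0]
grip_width: 0.0392
```

{"op": "drive_tool", "data": {
  "steps": [20, 0, 0, 0, 0, 20, 0, 0, 0, 0, 20, 0, 0, 0, 0, 20, 0, 0, 0, 0, 20, 0, 0, 0, 0]
}}

```text
clock: 22.55
position: [0.5012, 0.2244, 0.1963]
tool_rot: [-1.571, -0.0, 0.274]
force: [4.9, -1.5, -3.7]
grip_width: 0.0387
```

```bash
python3 - <<'E'
from h import *
mon(8)
s=cam("scene"); save(s,"pics/scene8.png")
a=cv2.imread("pics/scene6.png")[62:182,321:401]
f=lambda i:cv2.convertScaleAbs(cv2.resize(i,None,fx=5,fy=5,interpolation=cv2.INTER_CUBIC),alpha=1.5)
cv2.imwrite("pics/v8.png",np.hstack([f(a),f(s["im"][62:182,321:401,::-1])]))
E
```

```text
22.6 [0.5012  0.22442 0.19632] [ 5.4 -0.8 -3.9] [-0.37 -1.58 -0.07] [-0.003 -0.     0.006  0.001 -0.027 -0.01   0.017]
22.65 [0.50118 0.22442 0.19632] [ 4.6 -0.7 -3.7] [-0.47 -1.57 -0.12] [-0.004  0.001  0.005 -0.    -0.019 -0.004  0.007]
22.7 [0.5012  0.22444 0.19633] [ 5.8 -0.6 -4.1] [-0.48 -1.52 -0.06] [-0.001  0.001  0.002  0.002 -0.007  0.003 -0.01 ]
22.75 [0.5012  0.22442 0.19631] [ 5.  -0.3 -5.3] [-0.48 -1.58 -0.09] [-0.003 -0.    -0.002 -0.001  0.01   0.009 -0.018]
22.8 [0.50119 0.22443 0.19631] [ 4.9  0.  -4.5] [-0.37 -1.59 -0.02] [-0.001  0.    -0.003  0.001  0.016  0.012 -0.022]
22.85 [0.50121 0.22443 0.19634] [ 5.2  0.  -4.8] [-0.29 -1.63  0.04] [ 0.001  0.002 -0.002 -0.002  0.031  0.017 -0.025]
22.9 [0.50122 0.22441 0.19631] [ 5.4 -0.7 -5.4] [-0.2  -1.62  0.01] [-0.003  0.001 -0.005 -0.002  0.034  0.02  -0.028]
22.95 [0.50121 0.22443 0.19635] [ 5.3  0.4 -5. ] [-0.12 -1.62 -0.01] [-0.001 -0.    -0.006 -0.001  0.045  0.018 -0.026]
```

View pics/v8.png

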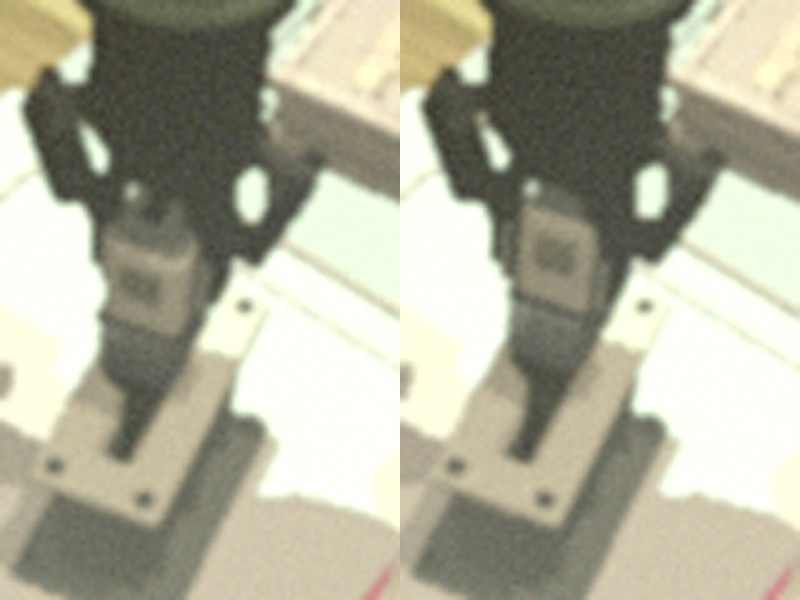

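The vacuum has visibly rotated in the grip about the jaw axis: its top edge moved from (150,250) to (160,212) between the left and right panels. I'll measure the tilt.

```bash
cat > fit.py <<'E'
from h import *
from scipy.optimize import least_squares
S=dict(np.load("pics/scene8.npz"));a=.2745
M=np.array([[-.020,-.026,.181],[.020,-.026,.181],[-.020,-.026,.126],[.020,-.026,.126]])
def fit(uv,tcp,tiltx0=0):
    def model(p): # p: X,Y offset of the grasp point, z, tilt about vac x, tilt about vac y
        Rv=R.from_euler('z',a)*R.from_euler('xy',[p[3],p[4]])
        return np.array(tcp)+R.from_euler('z',a).apply([p[0],p[1],p[2]])+Rv.apply(M-[0,0,.146])
    res=lambda p:np.r_[(px(S,model(p))-uv).ravel(),p[0]*1e3/3,p[4]*20]
    r=least_squares(res,np.zeros(5),x_scale=[.01,.01,.01,.1,.1]);print((r.x*[1e3]*1).round(1),"mm/mrad",r.fun.round(1))
E
python3 - <<'E'
from fit import *
q=lambda A:(np.array(A,float)+.5)/5-.5+[321,62]
fit(q([(105,235),(195,265),(100,312),(190,340)]),[.5017,.2240,.1958])
fit(q([(120,200),(200,225),(113,298),(188,318)]),[.5012,.2244,.1963])
s3=lambda A:(np.array(A,float)+.5)/4-.5+[200,140]
S.update(np.load("pics/scene3.npz"))
fit(s3([(58,195),(130,218),(75,250),(140,275)]),[.4985,-.1286,.3123])
E
```

```text
[ 1.3  3.9  1.8 35.3  3.6] mm/mrad [ 0.6  0.1 -0.7 -0.2  1.   0.  -1.2 -0.1  0.4  0.1]
[  -0.5   17.7   -3.7 -175.   -33.4] mm/mrad [-0.1  0.   0.4  0.1 -0.5 -0.6  0.3  0.5 -0.2 -0.7]
[ -3.4   6.1 -10.  -13.3  50.6] mm/mrad [-2.2 -2.1  0.7  1.1 -0.6 -0.4  2.8  1.8 -1.1  1. ]
```

```bash
python3 - <<'E'
from fit import *
g=[cv2.cvtColor(cv2.imread(f"pics/scene{k}.png"),cv2.COLOR_BGR2GRAY) for k in(6,7,8)]
q=lambda A:(np.array(A,float)+.5)/5-.5+[321,62]
pts=np.float32(q([(105,235),(195,265),(100,312),(190,340),(142,288),(105,375),(118,455),(55,465),(145,498),(245,305)]))
names="faceTL faceTR faceBL faceBR dot cupBL nozEnd hole1 hole2 hole3".split()
n=[pts]
for A,B in((0,1),(1,2)):
    p,st,e=cv2.calcOpticalFlowPyrLK(g[A],g[B],n[-1][:,None],None,winSize=(9,9),maxLevel=2);n.append(p[:,0])
for i,k in enumerate(names):print(k,n[0][i].round(1),(n[1][i]-n[0][i]).round(1),(n[2][i]-n[0][i]).round(1))
fit(n[1][:4],[.5027,.2244,.1963]);fit(n[2][:4],[.5012,.2244,.1963])
E
```

```text
faceTL [341.6 108.6] [0.5 0.6] [0.1 0.5]
faceTR [359.6 114.6] [-1.1 -5.4] [-1.6 -6. ]
faceBL [340.6 124. ] [-2.9 14.3] [-2.7 14.1]
faceBR [358.6 129.6] [ 1.4 -1.6] [ 1.1 -1.8]
dot [349.  119.2] [7.9 6.9] [7.6 6.7]
cupBL [341.6 136.6] [ 1.5 -2.4] [ 1.4 -2.2]
nozEnd [344.2 152.6] [0.2 0.2] [0.2 0.2]
hole1 [331.6 154.6] [0.2 0.1] [0.2 0.1]
hole2 [349.6 161.2] [0.2 0.1] [0.2 0.1]
hole3 [369.6 122.6] [0.2 0.2] [-0.2 -0. ]
[ 2.000e+00  4.000e-01 -2.510e+01 -5.668e+02 -2.233e+02] mm/mrad [ 0.3 -1.1 -0.2  1.6  3.1 -7.  -3.6  6.2  0.7 -4.5]
[   2.2    2.2  -27.1 -560.9 -232.9] mm/mrad [ 0.3 -1.2 -0.1  1.9  2.8 -7.1 -3.5  6.   0.7 -4.7]
```

{"op": "drive_tool", "data": {
  "steps": [20, 0.5, 0, -2, 0, 20, 0.5, 0, -2, 0, 20, 0, 0, -2, 0, 20, 0, 0, -2, 0, 20, 0, 0, 0, 0],
  "grip_force": 20
}}

```text
clock: 23.42
position: [0.5018, 0.2243, 0.1877]
tool_rot: [-1.571, 0.001, 0.274]
force: [2.5, -0.0, -6.9]
grip_width: 0.039
```

{"op": "drive_tool", "data": {
  "steps": [20, 0, 0, -1.5, 0, 20, 0, 0, -1.5, 0, 20, 0, 0, -1, 0, 20, 0, 0, -1, 0, 20, 0, 0, 0, 0]
}}

```text
clock: 23.83
position: [0.5019, 0.2244, 0.1831]
tool_rot: [-1.571, 0.0, 0.275]
force: [0.1, 2.2, -5.7]
grip_width: 0.0386
```

{"op": "drive_tool", "data": {
  "steps": [20, 0, 0, -1, 0, 20, 0, 0, -1, 0, 20, 0, 0, -1, 0, 20, 0, 0, -1, 0, 20, 0, 0, 0, 0]
}}

```text
clock: 24.25
position: [0.5022, 0.2246, 0.1793]
tool_rot: [-1.57, -0.0, 0.274]
force: [-0.3, 2.4, -3.6]
grip_width: 0.039
```

{"op": "drive_tool", "data": {
  "steps": [20, 0, 0, -1, 0, 20, 0, 0, -1, 0, 20, 0, 0, -1, 0, 20, 0, 0, 0, 0, 20, 0, 0, 0, 0]
}}

```text
clock: 24.67
position: [0.503, 0.2247, 0.1773]
tool_rot: [-1.57, -0.002, 0.274]
force: [0.3, -1.0, 12.3]
grip_width: 0.0392
```

{"op": "drive_tool", "data": {
  "steps": [46, 0, 0, 0, 0, 46, 0, 0, 0, 0, 46, 0, 0, 0, 0, 46, 0, 0, 0, 0, 46, 0, 0, 0, 0]
}}

```text
clock: 25.08
position: [0.5021, 0.2244, 0.1762]
tool_rot: [-1.571, 0.0, 0.274]
force: [-0.7, -0.4, -0.1]
grip_width: 0.0458
```

{"op": "drive_tool", "data": {
  "steps": [46, 0, 0, 0, 0, 46, 0, 0, 0, 0, 46, 0, 0, 0, 0, 46, 0, 0, 0, 0, 46, 0, 0, 0, 0]
}}

```text
clock: 25.5
position: [0.5021, 0.2244, 0.1763]
tool_rot: [-1.571, 0.0, 0.274]
force: [-0.4, 0.5, -1.1]
grip_width: 0.0462
```

```bash
python3 - <<'E'
from h import *
mon(3);s=cam("scene"); save(s,"pics/scene9.png"); print(monitor.observe()["grip_width"])
f=lambda i:cv2.convertScaleAbs(cv2.resize(i,None,fx=5,fy=5,interpolation=cv2.INTER_CUBIC),alpha=1.5)
cv2.imwrite("pics/v9.png",f(s["im"][62:182,321:401,::-1]))
E
```

```text
25.55 [0.50211 0.22439 0.17629] [-0.4 -0.6  0.1] [ 0.    0.06 -0.03] [ 0.001  0.001 -0.001 -0.001 -0.     0.001 -0.   ]
25.6 [0.50215 0.22439 0.1763 ] [0.9 0.1 0.2] [-0.03  0.02 -0.01] [-0.001  0.001 -0.003 -0.     0.001 -0.001  0.   ]
25.65 [0.50211 0.22439 0.17628] [ 0.4 -0.5 -0.6] [-0.   -0.07  0.02] [-0.     0.001 -0.001 -0.001  0.001 -0.003 -0.001]
0.04612252252214408
```

View pics/v9.png

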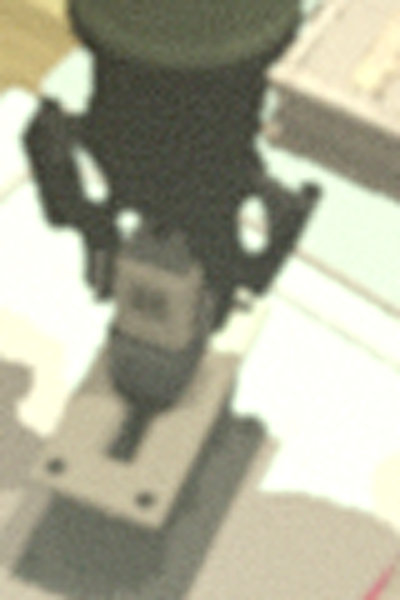

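Released, the vacuum rests on its shoulder and the vibration has gone. Its front-face corners are near (118,262), (203,283), (111,328) and (193,350).

```bash
python3 - <<'E'
from fit import *
q=lambda A:(np.array(A,float)+.5)/5-.5+[321,62]
fit(q([(118,262),(203,283),(111,328),(193,350)]),[.5021,.2244,.1763])
v=np.array([.5021,.2244,.0303+.0]);Z=R.from_euler('z',a)
for dy in(-.01,0,.01,.02): print(dy,((px(S,v+Z.apply(M+[0,dy,0]))-[321,62]+.5)*5).round(0).tolist())
E
```

```text
[ 0.2 21.  -9.4 75.1 13. ] mm/mrad [ 0.1 -0.9 -0.9  0.5  1.  -0.3 -0.2  0.7  0.1  0.3]
-0.01 [[94.0, 285.0], [177.0, 314.0], [91.0, 362.0], [169.0, 389.0]]
0 [[103.0, 270.0], [185.0, 298.0], [99.0, 346.0], [177.0, 373.0]]
0.01 [[111.0, 254.0], [193.0, 282.0], [107.0, 331.0], [185.0, 358.0]]
0.02 [[120.0, 239.0], [201.0, 266.0], [115.0, 316.0], [192.0, 343.0]]
```

{"op": "drive_tool", "data": {
  "steps": [46, -0.8, 3, 0, 0, 46, -0.8, 3, 0, 0, 46, -0.8, 3, 0, 0, 46, -0.6, 2, 0, 0, 46, 0, 0, 0, 0]
}}

```text
clock: 26.12
position: [0.4989, 0.2361, 0.1762]
tool_rot: [-1.571, 0.0, 0.275]
force: [0.2, 0.8, 0.5]
grip_width: 0.0463
```

{"op": "drive_tool", "data": {
  "steps": [20, 0, 0, 0, 0, 20, 0, 0, 0, 0, 20, 0, 0, 0, 0, 20, 0, 0, 0, 0, 20, 0, 0, 0, 0],
  "grip_force": 50
}}

```text
clock: 26.53
position: [0.4993, 0.2356, 0.1764]
tool_rot: [-1.57, -0.001, 0.274]
force: [1.0, 3.6, 2.3]
grip_width: 0.0395
```

```bash
python3 - <<'E'
from h import *
mon(6);s=cam("scene"); save(s,"pics/scene10.png")
E
```

```text
26.5833 [0.4993  0.23561 0.17643] [0.8 3.8 2.5] [ 0.98 -0.22 -0.01] [-0.     0.001 -0.001 -0.001 -0.001  0.001  0.   ]
26.6333 [0.49931 0.23561 0.17643] [1.2 4.3 3.3] [ 0.99 -0.27 -0.01] [-0.001  0.     0.     0.     0.    -0.002 -0.001]
26.6833 [0.4993  0.23561 0.17644] [1.  4.2 3. ] [ 1.01 -0.25  0.03] [ 0.     0.001  0.002  0.002  0.    -0.001 -0.   ]
26.7333 [0.49929 0.23561 0.17643] [1.2 4.  3.3] [ 1.03 -0.32 -0.01] [-0.    -0.001 -0.001  0.     0.    -0.001 -0.002]
26.7833 [0.49931 0.2356  0.17645] [1.2 3.2 3.7] [ 1.1  -0.26 -0.04] [-0.001  0.001  0.001  0.001  0.    -0.001  0.001]
26.8333 [0.49932 0.23555 0.17644] [1.4 5.3 4.1] [ 1.11 -0.34  0.01] [-0.001  0.001  0.001  0.     0.     0.001  0.   ]
```

{"op": "drive_tool", "data": {
  "steps": [20, 0, 0, 0.5, 0, 20, 0, 0, 1, 0, 20, 0, 0, 1.5, 0, 20, 0, 0, 2, 0, 20, 0, 0, 2, 0]
}}

```text
clock: 27.3
position: [0.4989, 0.2351, 0.1832]
tool_rot: [-1.571, 0.001, 0.274]
force: [-1.3, -0.4, -5.5]
grip_width: 0.0394
```

{"op": "drive_tool", "data": {
  "steps": [20, 0, 0, 2, 0, 20, 0, 0, 2, 0, 20, 0, 0, 1.5, 0, 20, 0, 0, 1, 0, 20, 0, 0, 0.5, 0]
}}

```text
clock: 27.72
position: [0.4992, 0.2354, 0.1905]
tool_rot: [-1.571, -0.0, 0.274]
force: [-0.2, -0.9, -5.5]
grip_width: 0.0391
```

```bash
python3 - <<'E'
from h import *
mon(9);s=cam("scene"); save(s,"pics/scene11.png")
E
```

```text
27.7667 [0.49915 0.23543 0.19046] [-0.5  0.5 -5. ] [ 0.07 -0.01  0.03] [-0.001  0.004 -0.002  0.    -0.001 -0.003  0.001]
27.8167 [0.49911 0.2354  0.19034] [ 0.2 -0.3 -5.2] [-0.    0.01  0.01] [ 0.001  0.002  0.     0.002 -0.    -0.002  0.002]
27.8667 [0.4991  0.2354  0.19028] [-0.2 -0.5 -4.5] [ 0.02  0.04 -0.  ] [-0.001  0.002  0.001  0.003 -0.002  0.001  0.   ]
27.9167 [0.49908 0.23537 0.19023] [-0.3 -1.  -4.6] [ 0.03 -0.01  0.05] [-0.001  0.002 -0.002  0.    -0.     0.001 -0.001]
27.9667 [0.49908 0.23538 0.19019] [-0.9 -0.4 -5.1] [0.01 0.06 0.04] [-0.001  0.     0.001  0.002  0.    -0.    -0.   ]
28.0167 [0.49907 0.23539 0.1902 ] [ 0.7  0.2 -4.3] [ 0.01 -0.05  0.01] [ 0.001 -0.001 -0.     0.     0.    -0.     0.003]
28.0667 [0.49907 0.23536 0.1902 ] [-0.2  0.3 -4.3] [ 0.    0.06 -0.  ] [ 0.002 -0.001  0.001 -0.001 -0.    -0.    -0.001]
28.1167 [0.49908 0.23536 0.19021] [ 0.3 -0.4 -5. ] [0.01 0.02 0.03] [-0.    -0.002 -0.001 -0.001  0.001  0.    -0.001]
28.1667 [0.49908 0.23539 0.1902 ] [-0.9  0.3 -4. ] [-0.01  0.02 -0.06] [-0.     0.001  0.    -0.001  0.    -0.    -0.   ]
```

The vacuum now hangs free, with force equal to its weight, no moment and no joint motion. I have no views left, so I'll check for tilt numerically by tracking patches from the seated image (9) to the lifted one (11).

```bash
python3 - <<'E'
from fit import *
A=cv2.imread("pics/scene9.png");B=cv2.imread("pics/scene11.png")
k=4;A,B=[cv2.resize(i,None,fx=k,fy=k,interpolation=cv2.INTER_CUBIC) for i in(A,B)]
def tr(u,v,w,h):
    u,v,w,h=[int(x*k) for x in(u,v,w,h)];t=A[v:v+h,u:u+w]
    s=48;r=cv2.matchTemplate(B[v-s:v+h+s,u-s:u+w+s],t,cv2.TM_CCOEFF_NORMED);_,m,_,l=cv2.minMaxLoc(r);return ((np.array(l)-s)/k).tolist(),round(m,3)
o=np.array([321,62]);Z=R.from_euler('z',a)
for n,(x,y,w,h) in dict(top=(105,235,110,50),dot=(120,275,60,45),low=(105,310,100,55),cup=(105,345,100,60),holes=(40,455,120,55)).items():
    print(n,tr(o[0]+x/5,o[1]+y/5,w/5,h/5))
c=np.array([.4991,.2354,.0303])
for z in(.181,.153,.126,.095):
    P=c+Z.apply([0,-.026,z]);print("pure rise 14mm",z,(px(S,P+[0,0,.014])-px(S,P)).round(2), "per 0.05rad tilt", (px(S,c+Z.apply([0,-.026+(z-.146)*.05,z]))-px(S,P)).round(2))
# housing shift since start
g0=cv2.imread("pics/scene0.png");g1=cv2.imread("pics/scene11.png")
r=cv2.matchTemplate(g1[145:180,310:370],g0[150:170,320:360],cv2.TM_CCOEFF_NORMED);print("housing",cv2.minMaxLoc(r)[1],np.array(cv2.minMaxLoc(r)[3])-[10,5])
print(monitor.observe()["grip_width"])
E
```

```text
top ([1.25, -4.25], 0.798)
dot ([0.0, -4.0], 0.93)
low ([0.25, -4.0], 0.933)
cup ([0.25, -3.5], 0.953)
holes ([0.0, 0.0], 0.813)
pure rise 14mm 0.181 [[ 0.34 -4.16]] per 0.05rad tilt [[ 0.29 -0.54]]
pure rise 14mm 0.153 [[ 0.32 -3.95]] per 0.05rad tilt [[ 0.06 -0.11]]
pure rise 14mm 0.126 [[ 0.31 -3.76]] per 0.05rad tilt [[-0.16  0.3 ]]
pure rise 14mm 0.095 [[ 0.29 -3.55]] per 0.05rad tilt [[-0.39  0.76]]
housing 0.863827645778656 [0 1]
0.03917142389932853
```

```bash
python3 -c "
from h import *
mon(2);print(workorder.job_done())"
```

```text
28.2667 [0.49912 0.23539 0.19027] [-0.4 -0.2 -5.3] [ 0.02  0.02 -0.  ] [-0.    -0.002  0.    -0.     0.     0.    -0.001]
28.3167 [0.49911 0.23542 0.19026] [-0.2  0.4 -3.8] [-0.    0.04  0.01] [-0.001 -0.002 -0.002  0.002  0.    -0.002  0.001]
the job is handed in; nothing more can be done
None
```

I lifted the vacuum out of its dock and lowered its nozzle into the filter slot. I handed the job in at about 28 s, still gripping it at 50 N; no verdict was reported.

**What went wrong on the way:** after the first insertion the wrist vibrated, and the vacuum slid and tilted in the grip by an estimated 0.15–0.2 rad. To fix that I:
- lowered it until its shoulder rested on the top plate, and opened the jaws slightly so it settled upright;
- moved the gripper about 11 mm along the slot to re-centre, and gripped again;
- raised it 14 mm.

**Last checks before handing in:**
- **Depth:** the tip is about 61 mm below the slot mouth, so the shoulder is about 14 mm clear of the plate. I worked this out from the lift off the seated position rather than measuring it directly.
- **Position along the slot:** about 12 mm off the slot's middle, where 30 mm is allowed.
- **Contact:** the vertical force was about −4.6 N, roughly the vacuum's weight. Side forces and moments were near zero, so it hangs free of the housing.
- **Stillness:** joint speeds were at noise level, under 0.003 rad/s.
- **Tilt:** image patches moved as a straight vertical rise would, so tilt relative to the seated pose is estimated under 0.02 rad. The topmost patch matched poorly (0.80) and disagreed by about 1 pixel sideways. An earlier corner fit of the seated pose gave 0.075 rad, but those corners were too blurred to trust.
- **Housing:** its image position moved by no more than about 1 pixel, roughly 2 mm, since the start. I did not measure the bystanders again.

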